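# Transfer tested parts from the test fixture to the carrier rack

## Task

The four power-supply parts in the test fixture have passed their test. Move them into the empty carrier rack, one to each bay, in the same left-to-right order in which they stand in the fixture (the test record goes by position). Lower each one all the way down before letting go, do not drop it in; in the end all stand upright and flat on the floors of their bays.

Things in the scene. Friction and masses are not known exactly. Their poses are not given: they have to be found in the camera images.
- transformer: Loose laminated transformer: dark steel core 48 long (x), 22 wide (y), from 5 to 46 above its underside; copper coil bulging to 40 wide (y) in the middle; black foot 46 by 44 by 5. Height 46, about 0.28 kg. Pinch it across the flat core ends (along x). Origin: centre of its underside, z up. Starts upright in its nest, its x within 0.05 rad of the fixture's x. (mm)
- toroid: Loose potted toroid transformer: round black cup, diameter 48, height 38, small brass nut on top (44 in all), about 0.22 kg. Can be pinched from any side. Origin: centre of its underside, z up. Starts upright in its nest, at any small yaw. (mm)
- converter: Loose square power converter: black base under an aluminium heat sink with seven upright fins, 46 (x) by 46 (y) by 42 high, about 0.16 kg. Fins run along y, so its x sides are flat. Origin: centre of its underside, z up. Starts upright in its nest, its x within 0.05 rad of the fixture's x. (mm)
- filter: Loose mains filter: plain bright steel box 44 (x) by 46 (y) by 36 high with four small upright tab terminals on top that rise to 47; about 0.18 kg. Origin: centre of its underside, z up. Starts upright in its nest, its x within 0.05 rad of the fixture's x. (mm)
- nest_transformer: Fixed black nest plate on the test fixture, 72 deep (x), 76 wide (y), 14 high, with steel locating pins 6 high around the part standing in it at the start: the transformer. Origin: centre of its underside; the part stands on its top, 14 above. Axes as the fixture's. (mm)
- nest_toroid: Fixed black nest plate on the test fixture, 72 deep (x), 76 wide (y), 14 high, with steel locating pins 6 high around the part standing in it at the start: the toroid. Origin: centre of its underside; the part stands on its top, 14 above. Axes as the fixture's. (mm)
- nest_converter: Fixed black nest plate on the test fixture, 72 deep (x), 76 wide (y), 14 high, with steel locating pins 6 high around the part standing in it at the start: the converter. Origin: centre of its underside; the part stands on its top, 14 above. Axes as the fixture's. (mm)
- nest_filter: Fixed black nest plate on the test fixture, 72 deep (x), 76 wide (y), 14 high, with steel locating pins 6 high around the part standing in it at the start: the filter. Origin: centre of its underside; the part stands on its top, 14 above. Axes as the fixture's. (mm)
- fixture: Fixed test fixture: aluminium base 90 (x) by 330 (y) by 20 high with a row of four nests, in varying order, at x = 0, y = +120, +40, -40, -120, undersides 20 high (parts stand 34 above its underside); grey head 46 high at its right end. May be the nearer or farther row. Origin: centre of underside; x away from the robot within 0.12 rad, y to the robot's left, z up. (mm)
- rack: Fixed empty carrier rack, 80 (x) by 328 (y): four bays centred at x = 0, y = +120, +40, -40, -120, floors 10 above its underside. Bays 72 wide (y) between ribs 14 above the floor (end ribs 24), 72 deep (x) between lips 5 above the floor. Origin: centre of underside; x away from the robot within 0.12 rad, y to the robot's left, z up. (mm)
Mind the look-alikes: they are no part of the job. What is shaped like the converter but green or pink is not meant. Leave any green look-alike of the toroid alone.

How it is judged:
At the end, for the whole second after the job is handed in: Each part stands at rest in the rack's bay with the same place number, counted from the left, as its nest has in the fixture: its origin within 17 mm of the bay's centre along the rack's x and y and within 4 mm of the floor's height, and tilted by less than 0.08 rad (((y of nest_transformer in the frame of fixture between 0.1 and 0.14 m and y of transformer in the frame of rack between 0.103 and 0.137 m) or (y of nest_transformer in the frame of fixture between 0.02 and 0.06 m and y of transformer in the frame of rack between 0.023 and 0.057 m) or (y of nest_transformer in the frame of fixture between -0.06 and -0.02 m and y of transformer in the frame of rack between -0.057 and -0.023 m) or (y of nest_transformer in the frame of fixture between -0.14 and -0.1 m and y of transformer in the frame of rack between -0.137 and -0.103 m)) and x of transformer in the frame of rack between -0.017 and 0.017 m and z of transformer in the frame of rack between 0.006 and 0.014 m and angle between each of transformer, toroid, converter, filter's own z axis and vertical below 0.08 rad and linear speed of each of transformer, toroid, converter, filter below 0.02 m/s and ((y of nest_toroid in the frame of fixture between 0.1 and 0.14 m and y of toroid in the frame of rack between 0.103 and 0.137 m) or (y of nest_toroid in the frame of fixture between 0.02 and 0.06 m and y of toroid in the frame of rack between 0.023 and 0.057 m) or (y of nest_toroid in the frame of fixture between -0.06 and -0.02 m and y of toroid in the frame of rack between -0.057 and -0.023 m) or (y of nest_toroid in the frame of fixture between -0.14 and -0.1 m and y of toroid in the frame of rack between -0.137 and -0.103 m)) and x of toroid in the frame of rack between -0.017 and 0.017 m and z of toroid in the frame of rack between 0.006 and 0.014 m and ((y of nest_converter in the frame of fixture between 0.1 and 0.14 m and y of converter in the frame of rack between 0.103 and 0.137 m) or (y of nest_converter in the frame of fixture between 0.02 and 0.06 m and y of converter in the frame of rack between 0.023 and 0.057 m) or (y of nest_converter in the frame of fixture between -0.06 and -0.02 m and y of converter in the frame of rack between -0.057 and -0.023 m) or (y of nest_converter in the frame of fixture between -0.14 and -0.1 m and y of converter in the frame of rack between -0.137 and -0.103 m)) and x of converter in the frame of rack between -0.017 and 0.017 m and z of converter in the frame of rack between 0.006 and 0.014 m and ((y of nest_filter in the frame of fixture between 0.1 and 0.14 m and y of filter in the frame of rack between 0.103 and 0.137 m) or (y of nest_filter in the frame of fixture between 0.02 and 0.06 m and y of filter in the frame of rack between 0.023 and 0.057 m) or (y of nest_filter in the frame of fixture between -0.06 and -0.02 m and y of filter in the frame of rack between -0.057 and -0.023 m) or (y of nest_filter in the frame of fixture between -0.14 and -0.1 m and y of filter in the frame of rack between -0.137 and -0.103 m)) and x of filter in the frame of rack between -0.017 and 0.017 m and z of filter in the frame of rack between 0.006 and 0.014 m); the robot touches nothing.
It fails at once if a part is dropped into the rack: it falls free of everything while still more than 20 mm above the bay floor ((x of transformer in the frame of rack between -0.06 and 0.06 m and y of transformer in the frame of rack between -0.19 and 0.19 m and z of transformer in the frame of rack above 0.03 m and contact force between transformer and anything else below 0.05 N) or (x of toroid in the frame of rack between -0.06 and 0.06 m and y of toroid in the frame of rack between -0.19 and 0.19 m and z of toroid in the frame of rack above 0.03 m and contact force between toroid and anything else below 0.05 N) or (x of converter in the frame of rack between -0.06 and 0.06 m and y of converter in the frame of rack between -0.19 and 0.19 m and z of converter in the frame of rack above 0.03 m and contact force between converter and anything else below 0.05 N) or (x of filter in the frame of rack between -0.06 and 0.06 m and y of filter in the frame of rack between -0.19 and 0.19 m and z of filter in the frame of rack above 0.03 m and contact force between filter and anything else below 0.05 N)).
It also fails if it takes over 96 s, if anything falls off the work surface, if the arm or the gripper's body presses on something with over 40 N, if the wrist force passes 120 N, or if a joint passes its speed limit or range.

## Robot

A 6-joint arm with a two-finger parallel gripper is mounted at the origin on the work surface. World frame = base frame: x ahead of the robot, y to its left, z up, the work surface at z = 0. Lengths are in m, angles in rad, forces in N, time in s.
With the tool pointing down it reaches from about 0.25 to 0.775 m from the base axis. Payload 4 kg.
Tool frame: the origin (TCP) lies at the very end of the fingers, on their centre line; the grasp point (between the pads) lies 19 mm behind it; z points along the fingers, y is the direction in which the jaws open and shut (so a half turn about z gives the same grasp; the last joint's range is limited). The gripper opens to 94 mm and grips with 3 to 60 N. Pads are 16 mm wide; open, the fingers measure 119 mm over their backs; the gripper's body (75 mm by 177 mm) begins 78 mm behind the grasp point.
Start: joints at [-1.256, 0.087, 1.371, -0, 1.684, -0.103], TCP at [0.223, -0.503, 0.206] pointing down, gripper open.
Joint ranges: [-3.1, 3.1], [-0.76, 2.03], [0.27, 2.55], [-1.08, 4.22], [0.17, 2.65], [-2.57, 2.57]. Speed limits (rad/s): [2.79, 2.79, 3.14, 3.14, 3.14, 3.14].

## Interface

Orientations are given as [roll, pitch, yaw] about the fixed x, y, z axes, in that order (R = Rz(yaw) Ry(pitch) Rx(roll)).
In Python, from bench import robot, snapshot, models gives the robot as it stands.
- The arm moves only by the tool arm_command, never from a script. Its argument "commands" is text: rows parted by semicolons, each of 7 numbers parted by spaces: the shift along the tool's x, y, z in mm, then the turn, a rotation vector about the tool's x, y, z in degrees, then the opening, from 0 (shut) to 1 (fully open). In form: tx ty tz rx ry rz hand; .... A call has 1 to 12 rows; each row shifts and turns the pose as measured when the row begins, along the tool's axes as they then stand; what a row does not reach is not made up. A row lasts 1/8 s, in which the tool goes at most 62.5 mm and 10.7 degrees, less where a joint would pass 70% of its speed; a pose out of reach is approached as far as the arm can. A call is refused whole if a number of a shift passes 62.5 or a number of a turn 10.7, either way. A call with a gripper value outside its range is refused whole. The fingers move at their own pace and stop on an object; the grip force is fixed at half the most. Time passes only in rows, so rows that do not move let the fingers close. It gives the time, the measured TCP pose, the force and the opening at its end, in the units of the state.
- robot.get_obs(): the state, without advancing time (a new reading comes with each control period).
- snapshot(name): name is "side" or "top" or "wrist"; returns a dict with "img" (384x512x3 uint8, blue, green, red), "camera_matrix" (3x3 intrinsics, pixels), "origin" and "rotation" of the camera in the world. Camera axes: x right, y down, z forward; pixel columns grow to the right and rows downward; lengths in m; the calibration is good to about 2 mm. A picture is of the moment at which its call begins. There is no depth.
- robot.close_job(): hands the job in, once; it reports no verdict.
Trained networks look in a picture, given as the dict that the camera call returned (one of the last four; its "shot" number tells which), for a name from the list of things; names that differ only in an ending like _2 or _b are one class to them, and where a whole thing is asked for, a point or a joint stands for the part that bears it (a point fixed in the world has none). Each returns a list of dicts, best first, with "conf" (0 to 1); they miss things now and then, are a little off and sometimes report something else, mostly with a low value. They report only what shows in the picture. A call takes as long as a camera call. They do not tell look-alikes from the thing itself.
- models.spot_in(query, picture): "bbox" ([left, top, width, height] as shares, 0 to 1, of the picture: columns of its width, rows of its height, round what is visible of it).
- models.tip_of(query, picture): "centre" ([column, row] as shares, 0 to 1, of the picture: columns of its width, rows of its height: a listed point, or the origin of a listed thing).
The state is a dict: "time": time; "joint_positions": joint angles; "qvel": joint speeds; "joint_torque": joint torques, N m; "tool_pos": TCP position; "ee_rot": TCP orientation; "wrist_force": force on the tool from outside, world axes, zero at the start; "wrist_torque": the same for the moment, N m; "width": finger opening in m.
Only numpy, scipy, OpenCV 4.12 (cv2) and the standard library are available. Lean on these libraries where they do the work, as an engineer would, in place of code of your own. Each camera call takes 0.05 s, during which the arm holds its last target. There are 200 camera calls.

## Working session

There is one attempt and no reset: what is moved stays moved. The work goes in short steps, Python scripts to look and compute and a tool call to move; the robot and the scene stay as the last step left them, time stands still between calls to the robot, and variables do not carry over. Pictures are saved under pics/ and viewed, about 12 in all and at most 16, crops included, and the job is handed in when it is done.

Besides the shell and the picture viewer there is one more tool, called after "Emit:" as name(argument=value, ...) on one line, values as JSON. arm_command: Moves the arm, as the interface text tells. Its arguments: {"type":"object","properties":{"commands":{"type":"string"}},"required":["commands"]}

```bash
mkdir -p pics; ls; cat > h.py <<'E'
import numpy as np, cv2
from bench import robot, snapshot, models
def proj(s,p):
    c=np.asarray(s["rotation"]).T@(np.asarray(p,float)-s["origin"]); u=np.asarray(s["camera_matrix"])@c; return u[:2]/u[2]
def ray(s,uv,z):
    d=np.asarray(s["rotation"])@np.linalg.solve(np.asarray(s["camera_matrix"]),[uv[0],uv[1],1.]); o=np.asarray(s["origin"],float)
    return o+d*(z-o[2])/d[2]
E
python3 - <<'E'
from h import *
ims=[]
for n in ["top","side"]:
    s=snapshot(n); cv2.imwrite(f"pics/{n}0.png",cv2.resize(s["img"],(800,600),interpolation=cv2.INTER_CUBIC))
    print(n,s["origin"],s["rotation"])
    zs=dict(transformer=.034,toroid=.034,converter=.034,filter=.034,nest_transformer=.02,nest_toroid=.02,nest_converter=.02,nest_filter=.02,fixture=0,rack=0)
    for q,z in zs.items():
        for r in models.tip_of(q,s)[:4]:
            uv=np.array(r["centre"])*[512,384]; print(q,round(r["conf"],2),uv.round(1),ray(s,uv,z)[:2].round(4))
print(robot.get_obs())
E
```

```text
pics
top [0.44248222 0.00742668 0.87055352] [-3.07918205 -0.00850476 -1.57300425]Traceback (most recent call last):
  File "<stdin>", line 9, in <module>
  File "h.py", line 7, in ray
    return o+d*(z-o[2])/d[2]
                        ~^^^
IndexError: invalid index to scalar variable.
```

Rotation comes as roll/pitch/yaw; convert it.

```bash
cat > h.py <<'E'
import numpy as np, cv2
from scipy.spatial.transform import Rotation as R
from bench import robot, snapshot, models
def rot(s): return R.from_euler("xyz",s["rotation"]).as_matrix()
def proj(s,p):
    c=rot(s).T@(np.asarray(p,float)-s["origin"]); u=np.asarray(s["camera_matrix"])@c; return u[:2]/u[2]
def ray(s,uv,z):
    d=rot(s)@np.linalg.solve(np.asarray(s["camera_matrix"]),[uv[0],uv[1],1.]); o=np.asarray(s["origin"],float)
    return o+d*(z-o[2])/d[2]
E
python3 - <<'E'
from h import *
for n in ["top","side"]:
    s=snapshot(n); cv2.imwrite(f"pics/{n}0.png",cv2.resize(s["img"],(800,600),interpolation=cv2.INTER_CUBIC))
    print(n,s["origin"],s["rotation"])
    zs=dict(transformer=.034,toroid=.034,converter=.034,filter=.034,nest_transformer=.02,nest_toroid=.02,nest_converter=.02,nest_filter=.02,fixture=0,rack=0)
    for q,z in zs.items():
        for r in models.tip_of(q,s)[:4]:
            uv=np.array(r["centre"])*[512,384]; print(q,round(r["conf"],2),uv.round(1),ray(s,uv,z)[:2].round(4))
print(robot.get_obs())
E
```

```text
top [0.44248222 0.00742668 0.87055352] [-3.07918205 -0.00850476 -1.57300425]
transformer 0.68 [316.1 202.7] [ 0.4751 -0.1305]
toroid 0.96 [199.  267.9] [0.3404 0.1141]
toroid 0.59 [236.2 210.7] [0.4587 0.0371]
converter 0.9 [357.9 263.4] [ 0.3487 -0.2161]
converter 0.82 [150.8 169.2] [0.5463 0.2166]
converter 0.56 [274.5 209.5] [ 0.4611 -0.0431]
filter 0.86 [198.4 216.4] [0.447 0.116]
filter 0.55 [238.8 213.8] [0.4522 0.0317]
filter 0.31 [202.8 217.5] [0.4447 0.1068]
nest_transformer 0.77 [314.6 201.7] [ 0.4778 -0.1297]
nest_transformer 0.22 [315.1 203.5] [ 0.474  -0.1306]
nest_toroid 0.93 [241.  213.2] [0.4537 0.0274]
nest_converter 0.86 [279.  210.2] [ 0.4599 -0.0535]
nest_filter 0.68 [201.8 217.7] [0.4443 0.1106]
fixture 0.78 [257.3 210.5] [ 0.4597 -0.0076]
rack 0.75 [259.2 129.9] [ 0.6374 -0.0123]
side [ 0.3947338  -0.61922425  0.80252041] [-2.455936    0.00893693 -0.17655788]
transformer 0.64 [251.8 239.4] [ 0.4758 -0.127 ]
toroid 0.84 [225.6 181.1] [0.447  0.0269]
toroid 0.57 [171.9 167.1] [0.3378 0.0875]
converter 0.87 [258.9 124.6] [0.5482 0.1838]
converter 0.65 [240.9 206.2]
[... 410 characters left out ...]
4.7 192.6] [ 0.634 -0.012]
{'time': 1.2, 'joint_positions': array([-1.25611567e+00,  8.71921862e-02,  1.37068925e+00,  1.77055495e-05,
        1.68361873e+00, -1.03123467e-01]), 'qvel': array([ 0.00129665, -0.00078109,  0.00132157, -0.00029337, -0.00088364,
        0.00038486]), 'joint_torque': array([ 2.76567334e-03, -3.40039229e+01, -3.02597809e+01,  7.18211196e-02,
        2.38538592e-02, -2.36505002e-05]), 'tool_pos': array([ 0.22315968, -0.50271041,  0.20551561]), 'ee_rot': array([ 3.14149884e+00, -7.97790999e-06,  4.17806114e-01]), 'wrist_force': array([-0.06047905, -1.01623783,  1.05446484]), 'wrist_torque': array([-0.01000841, -0.04908814, -0.06425374]), 'width': 0.09398104687749662}
```

View pics/top0.png

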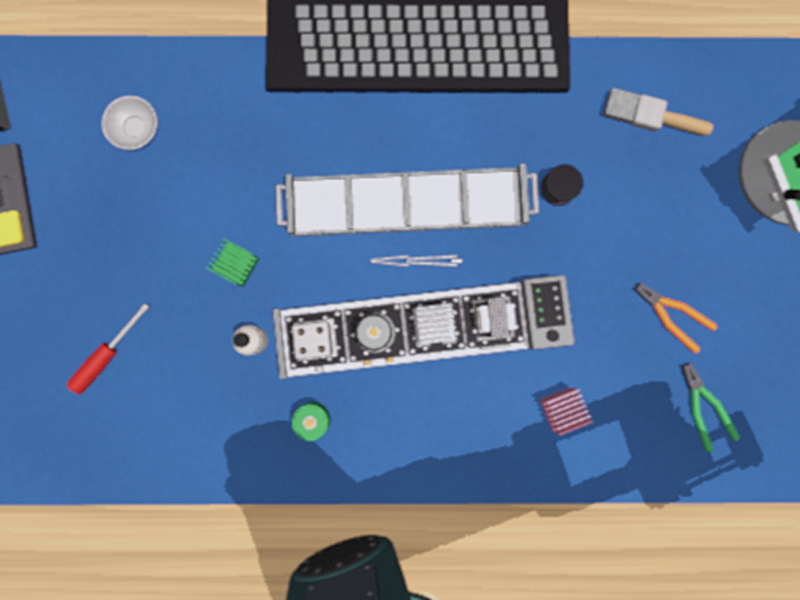

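View pics/side0.png

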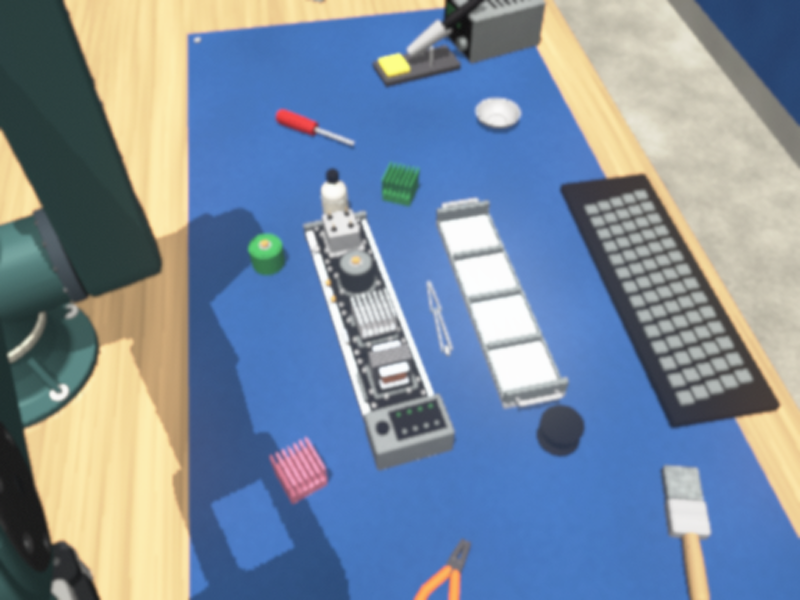

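The images show these candidates (800x600 top view):
- **Filter:** (314,342).
- **Toroid:** the grey-black one at (375,333) in the fixture. The green one at (309,422) is a look-alike, and the black cylinder at (562,185) is clutter.
- **Converter:** the aluminium one at (435,325). The green one (232,262) and the pink one (566,412) are look-alikes.
- **Transformer:** (495,317).

From left to right the order is filter, toroid, converter, transformer. The rack is the farther row. Next I'll refine the poses and check my choice in a crop.

```bash
cat >> h.py <<'E'
def plan(x,y,z,yaw):
    "tool-frame total shift (mm) and turn (deg about tool z) to a downward pose"
    o=robot.get_obs(); r=R.from_euler("xyz",o["ee_rot"]); t=R.from_euler("xyz",[np.pi,0,yaw])
    d=r.inv().apply(np.array([x,y,z])-o["tool_pos"])*1000; w=np.degrees((r.inv()*t).as_rotvec())
    print("t",round(o["time"],2),"shift",d.round(1),"turn",w.round(1),"dist",np.linalg.norm(d).round(0),"width",round(o["width"],4),"F",np.round(o["wrist_force"],1))
E
python3 - <<'E'
from h import *
s=snapshot("top"); g=s["img"]
m=((g.min(2)>185)).astype(np.uint8)
m[:,:180]=0;m[:,345:]=0;m[:100]=0;m[155:]=0
n,l,st,c=cv2.connectedComponentsWithStats(m,connectivity=4)
for i in range(1,n):
    if st[i,4]>300:
        r=cv2.minAreaRect(np.argwhere(l==i)[:,::-1].astype(np.float32)); print(st[i],c[i].round(1),ray(s,r[0],.010)[:2].round(4))
b=[];P=[]
cv2.imwrite("pics/fix.png",cv2.resize(g[170:250,165:380],None,fx=3.7,fy=3.7,interpolation=cv2.INTER_CUBIC))
plan(.41,-.01,.27,1.571+.11)
E
```

```text
[ 298  110   33   34 1009] [314.1 126.4] [ 0.643  -0.1322]
[ 261  111   34   34 1058] [277.7 128. ] [ 0.6394 -0.0524]
[ 225  113   34   34 1066] [241.3 129.6] [0.6358 0.0269]
[ 188  115   34   34 1061] [204.7 131.3] [0.6321 0.1065]
t 1.25 shift [ 370.7 -374.5  -64.5] turn [  0.   -0.  -72.4] dist 531.0 width 0.094 F [ 0.5  0.7 -0. ]
```

View pics/fix.png

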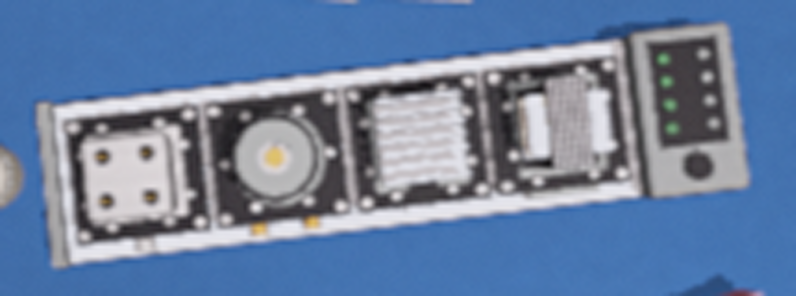

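The crop confirms the choice: filter (135,175), grey-black toroid (275,157), aluminium converter (420,135) and transformer (565,122), all standing inside the pins. I'll move above the fixture.

Emit:
arm_command(commands="37 -37.5 -6.5 0 0 0 1;37 -37.5 -6.5 0 0 0 1;37 -37.5 -6.5 0 0 0 1;37 -37.5 -6.5 0 0 0 1;37 -37.5 -6.5 0 0 0 1;37 -37.5 -6.5 0 0 0 1;37 -37.5 -6.5 0 0 0 1;37 -37.5 -6.5 0 0 0 1;37 -37.5 -6.5 0 0 0 1;37 -37.5 -6.5 0 0 0 1")

```text
time: 2.5
tool_pos: [0.4142, 0.0018, 0.273]
ee_rot: [3.139, -0.006, 0.409]
wrist_force: [1.0, -0.2, 0.5]
width: 0.0939
```

Emit:
arm_command(commands="0 0 0 0 0 -10.4 1;0 0 0 0 0 -10.4 1;0 0 0 0 0 -10.4 1;0 0 0 0 0 -10.4 1;0 0 0 0 0 -10.4 1;0 0 0 0 0 -10.4 1;0 0 0 0 0 -10 1")

```text
time: 3.38
tool_pos: [0.415, 0.0071, 0.2744]
ee_rot: [3.132, 0.001, 1.715]
wrist_force: [0.5, -0.7, 0.9]
width: 0.0937
```

```bash
python3 - <<'E'
from h import *
plan(.41,-.01,.27,1.571+.11)
s=snapshot("wrist"); cv2.imwrite("pics/w1.png",cv2.resize(s["img"],(800,600))); print(s["origin"],s["rotation"])
E
```

```text
t 3.38 shift [-16.2  -7.5   4.4] turn [0.5 0.  1.9] dist 18.0 width 0.0937 F [ 0.5 -0.7  0.9]
[0.40249347 0.07495197 0.45310293] [ 2.90220755 -0.00921593  0.143516  ]
```

View pics/w1.png

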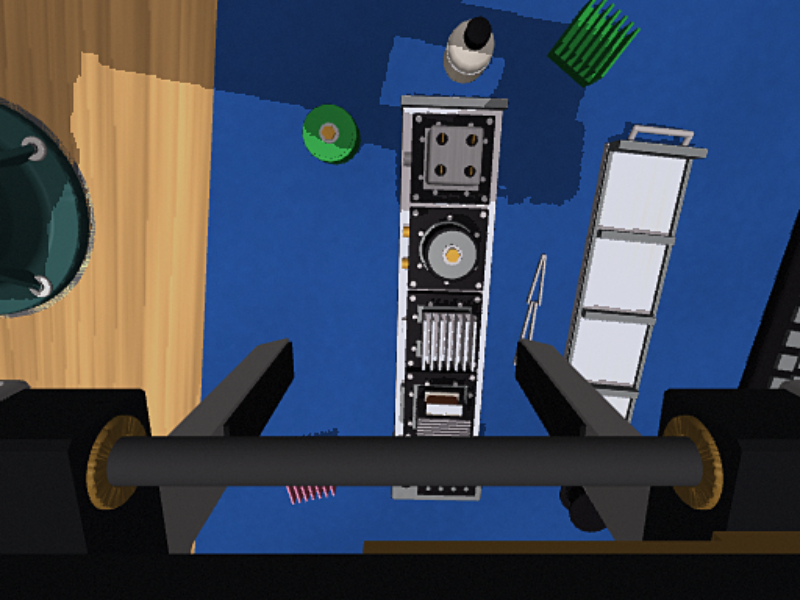

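```bash
python3 - <<'E'
from h import *
s=snapshot("wrist")
for n,uv,z in [("filter",(455,155),.07),("toroid",(453,255),.078),("conv",(449.5,340),.076),("nestF",(452,156),.034),("nestT",(447,249),.034),
 ("bay1",(647,190),.01),("bay2",(629,273),.01),("bay3",(611,349),.01)]:
    print(n,ray(s,np.array(uv)*.64,z)[:2].round(4))
t=snapshot("top")
for n,uv,z in [("filter",(130,175),.07),("toroid",(275,157),.078),("conv",(424,140),.076),("trans",(570,120),.08)]:
    print(n,ray(t,np.array([165,170])+np.array(uv)/3.7,z)[:2].round(4))
for n in ["nest_filter","nest_toroid","nest_converter"]:
    for r in models.tip_of(n,s)[:1]: print(n,ray(s,np.array(r["centre"])*[512,384],.02)[:2].round(4))
E
```

```text
filter [0.4423 0.1103]
toroid [0.4536 0.0309]
conv [ 0.4637 -0.0436]
nestF [0.4436 0.1125]
nestT [0.4531 0.0305]
bay1 [0.6361 0.1115]
bay2 [0.6402 0.0308]
bay3 [ 0.6428 -0.0499]
filter [0.445  0.1079]
toroid [0.4544 0.0293]
conv [ 0.4634 -0.0507]
trans [ 0.4739 -0.1288]
nest_converter [ 0.4639 -0.0479]
```

```bash
python3 -c "
from h import *
plan(.444,.109,.12,1.686)"
```

```text
t 3.67 shift [ 97.1  41.1 154.7] turn [0.5 0.  1.2] dist 187.0 width 0.0937 F [ 0.  -0.1 -0.9]
```

Emit:
arm_command(commands="25 10 39 0.5 0 1.2 1;25 10 39 0 0 0 1;25 10 39 0 0 0 1;23 10 38 0 0 0 1;0 0 0 0 0 0 1")

```text
time: 4.3
tool_pos: [0.4461, 0.1108, 0.1166]
ee_rot: [3.137, 0.003, 1.675]
wrist_force: [-0.2, -0.3, -0.1]
width: 0.0941
```

```bash
python3 - <<'E'
from h import *
plan(.444,.109,.043,1.686)
s=snapshot("wrist"); cv2.imwrite("pics/w2.png",cv2.resize(s["img"],(800,600))); print(proj(s,[.444,.109,.07])/.64)
E
```

```text
t 4.3 shift [-1.4 -2.6 73.6] turn [ 0.3  0.2 -0.6] dist 74.0 width 0.0941 F [-0.2 -0.3 -0.1]
[401.26081875 330.8780563 ]
```

View pics/w2.png

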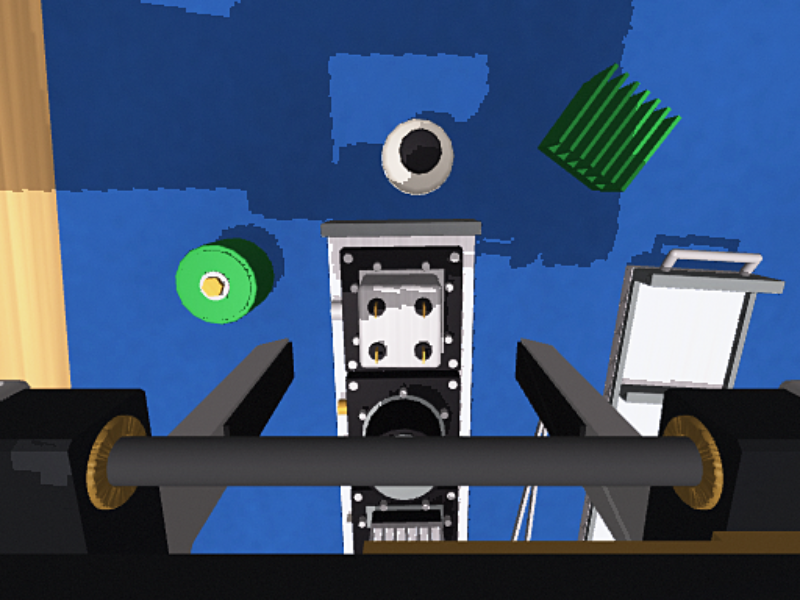

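The filter top is centred at (401,327), which matches the prediction of (401,331). I'll descend and grip.

Emit:
arm_command(commands="-1.4 -2.6 25 0.3 0 -0.6 1;0 0 25 0 0 0 1;0 0 20 0 0 0 1;0 0 3 0 0 0 1;0 0 0 0 0 0 1")

```text
time: 4.97
tool_pos: [0.4537, 0.1052, 0.0561]
ee_rot: [3.118, 0.005, 1.678]
wrist_force: [-0.6, -0.2, 0.1]
width: 0.0941
```

```bash
python3 -c "
from h import *
plan(.444,.109,.043,1.686)"
```

```text
t 4.97 shift [ 4.9 -9.6 12.8] turn [ 1.4  0.3 -0.5] dist 17.0 width 0.0941 F [-0.6 -0.2  0.1]
```

Emit:
arm_command(commands="3 -5 3 0.7 0 -0.3 1;2 -5 3 0.7 0 -0.2 1;0 0 0 0 0 0 1")

```text
time: 5.35
tool_pos: [0.4447, 0.1093, 0.0527]
ee_rot: [3.138, 0.006, 1.687]
wrist_force: [1.4, -0.3, -0.0]
width: 0.0939
```

```bash
python3 -c "
from h import *
plan(.444,.109,.043,1.686)"
```

```text
t 5.35 shift [-0.2 -0.7  9.7] turn [0.2 0.3 0. ] dist 10.0 width 0.0939 F [ 1.4 -0.3 -0. ]
```

Emit:
arm_command(commands="0 0 6 0 0 0 1;0 0 4 0 0 0 1;0 0 0 0 0 0 1")

```text
time: 5.72
tool_pos: [0.4445, 0.1094, 0.0418]
ee_rot: [3.139, 0.006, 1.687]
wrist_force: [0.2, -0.1, -0.8]
width: 0.0939
```

```bash
python3 -c "
from h import *
plan(.444,.109,.043,1.686)"
```

```text
t 5.72 shift [-0.3 -0.6 -1.2] turn [0.2 0.3 0.1] dist 1.0 width 0.0939 F [ 0.2 -0.1 -0.8]
```

Emit:
arm_command(commands="0 0 -2 0 0 0 1;0 0 0 0 0 0 0;0 0 0 0 0 0 0;0 0 0 0 0 0 0;0 0 0 0 0 0 0;0 0 0 0 0 0 0")

```text
time: 6.48
tool_pos: [0.4448, 0.1094, 0.0442]
ee_rot: [3.138, 0.006, 1.687]
wrist_force: [0.7, 0.6, 0.4]
width: 0.0477
```

Emit:
arm_command(commands="0 0 0 0 0 0 0;0 0 0 0 0 0 0;0 0 -15 0 0 0 0;0 0 -20 0 0 0 0;0 0 -30 0 0 0 0;0 0 -20 0 0 0 0;0 0 0 0 0 0 0")

```text
time: 7.35
tool_pos: [0.4439, 0.1098, 0.1336]
ee_rot: [3.139, 0.006, 1.687]
wrist_force: [0.3, 0.4, -2.2]
width: 0.0436
```

```bash
python3 -c "
from h import *
plan(.634,.109,.12,1.617)"
```

```text
t 7.35 shift [-22.7 188.7  14.2] turn [0.2 0.3 4. ] dist 191.0 width 0.0436 F [ 0.3  0.4 -2.2]
```

Gripped: width 43.6 mm, and about 2 N of weight. I'll transfer it now.

Emit:
arm_command(commands="-3 20 0 0 0 1 0;-4 35 2 0 0 1 0;-4 40 3 0 0 1 0;-4 40 3 0 0 1 0;-4 30 3 0 0 0 0;-2 20 2 0 0 0 0;0 0 0 0 0 0 0;0 0 0 0 0 0 0")

```text
time: 8.35
tool_pos: [0.6303, 0.1021, 0.1117]
ee_rot: [-3.131, 0.005, 1.615]
wrist_force: [0.2, -0.3, -1.3]
width: 0.0438
```

```bash
python3 - <<'E'
from h import *
plan(.634,.109,.0195,1.617)
s=snapshot("wrist"); cv2.imwrite("pics/w3.png",cv2.resize(s["img"],(800,600))); print(s["origin"],s["rotation"])
E
```

```text
t 8.35 shift [ 7.2  5.  92.1] turn [-0.6  0.3 -0.1] dist 93.0 width 0.0438 F [ 0.2 -0.3 -1.3]
[0.62811108 0.1717862  0.29007578] [2.89739193 0.01104051 0.04415501]
```

View pics/w3.png

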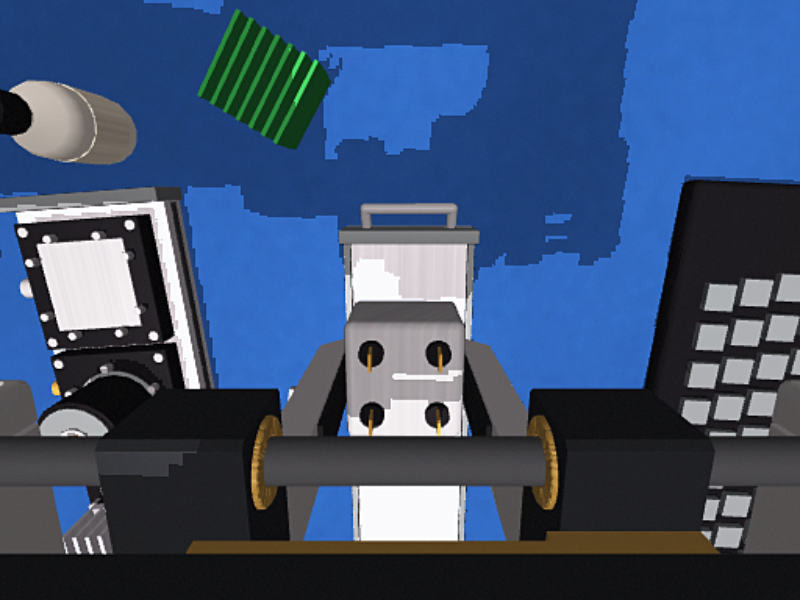

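```bash
python3 - <<'E'
from h import *
s=snapshot("wrist")
for u in [(352,246),(468,247),(410,246)]:
    print(ray(s,np.array(u)*.64,.01)[:2].round(4))
print(proj(s,[.634-.0458*.036,.109+.036,.01])/.64)
E
```

```text
[0.5942 0.1364]
[0.6661 0.139 ]
[0.6301 0.138 ]
[414.13631489 234.81743642]
```

Emit:
arm_command(commands="3 2 15 -0.6 0.3 0 0;3 2 20 0 0 0 0;0 0 20 0 0 0 0;0 0 10 0 0 0 0;0 0 0 0 0 0 0")

```text
time: 9.07
tool_pos: [0.6321, 0.1094, 0.0458]
ee_rot: [3.14, 0.0, 1.617]
wrist_force: [-0.6, 0.5, -2.0]
width: 0.0437
```

```bash
python3 -c "
from h import *
plan(.633,.1075,.0195,1.617)"
```

```text
t 9.07 shift [-1.9  0.8 26.3] turn [ 0.1  0.  -0. ] dist 26.0 width 0.0437 F [-0.6  0.5 -2. ]
```

Emit:
arm_command(commands="-1 0 12 0 0 0 0;0 0 9 0 0 0 0;0 0 3 0 0 0 0;0 0 0 0 0 0 0")

```text
time: 9.57
tool_pos: [0.6333, 0.1084, 0.0218]
ee_rot: [3.137, 0.0, 1.617]
wrist_force: [-0.1, -0.3, -1.4]
width: 0.0439
```

Emit:
arm_command(commands="0 0 2 0 0 0 0;0 0 1.5 0 0 0 0;0 0 0 0 0 0 0")

```text
time: 9.95
tool_pos: [0.6341, 0.1085, 0.0207]
ee_rot: [3.135, 0.0, 1.617]
wrist_force: [-0.5, -1.0, -2.6]
width: 0.0442
```

Emit:
arm_command(commands="0 -0.5 2 0.2 0 0 0;0 0 2 0 0 0 0;0 0 0 0 0 0 0")

```text
time: 10.32
tool_pos: [0.6346, 0.1086, 0.0205]
ee_rot: [3.136, 0.0, 1.617]
wrist_force: [-0.5, 0.4, -2.4]
width: 0.0439
```

Emit:
arm_command(commands="0 -1 4 0.2 0 0 0;0 0 4 0 0 0 0;0 0 0 0 0 0 0")

```text
time: 10.7
tool_pos: [0.6351, 0.1088, 0.0209]
ee_rot: [3.134, 0.0, 1.617]
wrist_force: [0.8, -0.3, -1.7]
width: 0.044
```

Emit:
arm_command(commands="0 0 4 0 0 0 0")

```text
time: 10.82
tool_pos: [0.6357, 0.109, 0.0202]
ee_rot: [3.133, 0.0, 1.617]
wrist_force: [-7.7, -0.1, 23.2]
width: 0.0436
```

```bash
python3 - <<'E'
from h import *
plan(.633,.1075,.0195,1.617)
s=snapshot("side"); a=proj(s,[.633,.1075,.03]).astype(int); print(a)
cv2.imwrite("pics/s4.png",cv2.resize(s["img"][max(a[1]-60,0):a[1]+60,a[0]-80:a[0]+80],(800,600),interpolation=cv2.INTER_CUBIC))
E
```

```text
t 10.82 shift [-1.4 -2.7  0.7] turn [0.5 0.  0. ] dist 3.0 width 0.0436 F [-7.7 -0.1 23.2]
[301 143]
```

View pics/s4.png

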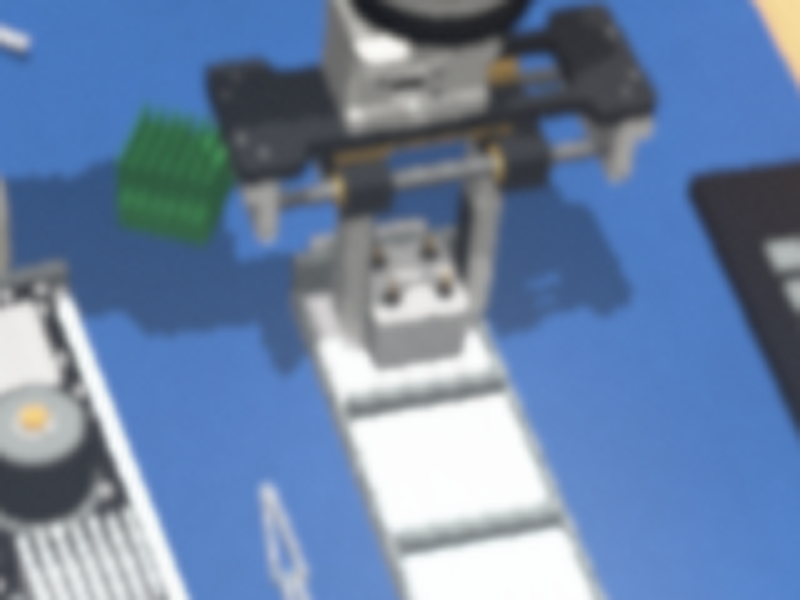

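The filter stands on the floor of bay 1, with 23 N contact at the expected height. I'll release it and rise.

Emit:
arm_command(commands="0 0 0 0.4 0 0 0;0 0 0 0 0 0 0.8;0 0 0 0 0 0 0.8;0 0 0 0 0 0 0.8;0 0 -10 0 0 0 0.8;0 0 -25 0 0 0 0.8;0 0 -30 0 0 0 0.8;0 0 -40 0 0 0 1;0 0 -20 0 0 0 1")

```text
time: 12.0
tool_pos: [0.6344, 0.1088, 0.1458]
ee_rot: [-3.138, 0.0, 1.617]
wrist_force: [-0.3, 0.5, -0.1]
width: 0.0914
```

```bash
python3 -c "
from h import *
plan(.4535,.0305,.125,1.686)"
```

```text
t 12.0 shift [ -69.9 -184.2   21.5] turn [-0.2  0.  -3.9] dist 198.0 width 0.0914 F [-0.3  0.5 -0.1]
```

Emit:
arm_command(commands="-7 -20 0 0 0 -1 1;-13 -35 0 0 0 -1 1;-15 -40 0 0 0 -1 1;-15 -40 2 0 0 -1 1;-12 -30 5 0 0 0 1;-8 -18 5 0 0 0 1;0 0 0 0 0 0 1;0 0 0 0 0 0 1")

```text
time: 13.0
tool_pos: [0.458, 0.0211, 0.1432]
ee_rot: [3.126, 0.002, 1.69]
wrist_force: [0.5, -0.5, 0.3]
width: 0.0939
```

```bash
python3 - <<'E'
from h import *
plan(.4535,.0305,.044,1.686)
s=snapshot("wrist"); cv2.imwrite("pics/w5.png",cv2.resize(s["img"],(800,600))); print(proj(s,[.4535,.0305,.078])/.64)
E
```

```text
t 13.0 shift [10.1 -4.9 99.1] turn [0.9 0.1 0.2] dist 100.0 width 0.0939 F [ 0.5 -0.5  0.3]
[398.04379978 301.3058735 ]
```

View pics/w5.png

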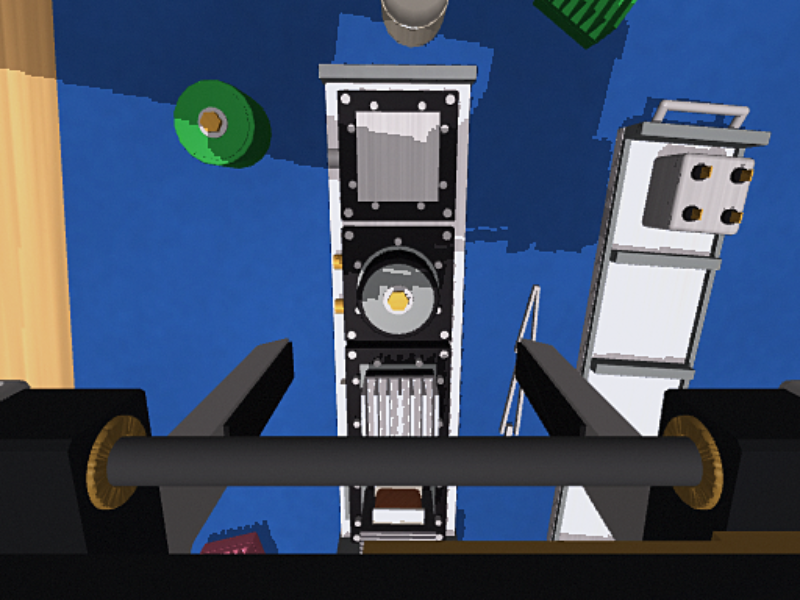

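The toroid nut is at (398,300), as predicted, and the filter stands upright in bay 1.

Emit:
arm_command(commands="5 -5 20 0.9 0 0 1;5 -1 25 0 0 0 1;0 -2 20 0.4 0 0 1;0 -2 10 0.4 0 0 1;0 0 0 0 0 0 1")

```text
time: 13.68
tool_pos: [0.4465, 0.0325, 0.0613]
ee_rot: [-3.12, 0.0, 1.693]
wrist_force: [-0.2, -1.1, 0.0]
width: 0.0939
```

```bash
python3 -c "
from h import *
plan(.4535,.0305,.044,1.686)"
```

```text
t 13.68 shift [-2.8  7.1 17.1] turn [-1.2  0.   0.4] dist 19.0 width 0.0939 F [-0.2 -1.1  0. ]
```

Emit:
arm_command(commands="-2 4 6 -0.7 0 0.2 1;-1 2.5 6 -0.4 0 0 1;0 0 3 0 0 0 1;0 0 0 0 0 0 1")

```text
time: 14.18
tool_pos: [0.4551, 0.03, 0.0467]
ee_rot: [3.14, 0.001, 1.689]
wrist_force: [-0.3, -0.8, -0.2]
width: 0.0938
```

```bash
python3 -c "
from h import *
plan(.4535,.0305,.044,1.686)"
```

```text
t 14.18 shift [ 0.7 -1.6  2.7] turn [0.1 0.1 0.2] dist 3.0 width 0.0938 F [-0.3 -0.8 -0.2]
```

Emit:
arm_command(commands="0 -1.5 2.5 0 0 0 1;0 0 0 0 0 0 0;0 0 0 0 0 0 0;0 0 0 0 0 0 0;0 0 0 0 0 0 0;0 0 0 0 0 0 0;0 0 0 0 0 0 0;0 0 0 0 0 0 0")

```text
time: 15.18
tool_pos: [0.4542, 0.0298, 0.0449]
ee_rot: [3.138, 0.001, 1.689]
wrist_force: [-0.7, 0.5, 0.8]
width: 0.0475
```

Emit:
arm_command(commands="0 0 -15 0 0 0 0;0 0 -20 0 0 0 0;0 0 -30 0 0 0 0;0 0 -20 0 0 0 0;0 0 0 0 0 0 0")

```text
time: 15.8
tool_pos: [0.4524, 0.03, 0.1334]
ee_rot: [3.141, 0.001, 1.689]
wrist_force: [0.0, -0.1, -2.4]
width: 0.0477
```

```bash
python3 -c "
from h import *
plan(.637,.028,.12,1.617)"
```

```text
t 15.8 shift [-23.7 183.1  13.5] turn [0.  0.  4.1] dist 185.0 width 0.0477 F [ 0.  -0.1 -2.4]
```

Emit:
arm_command(commands="-2 20 0 0 0 1 0;-3 35 2 0 0 1 0;-3 40 2 0 0 1 0;-3 40 2 0 0 1 0;-2 30 2 0 0 0 0;0 18 2 0 0 0 0;0 0 0 0 0 0 0;0 0 0 0 0 0 0")

```text
time: 16.8
tool_pos: [0.6354, 0.0311, 0.1128]
ee_rot: [-3.126, -0.0, 1.616]
wrist_force: [0.0, -0.1, -2.1]
width: 0.0474
```

```bash
python3 -c "
from h import *
plan(.637,.028,.021,1.617)"
```

```text
t 16.8 shift [-3.2  2.9 91.8] turn [-0.9 -0.  -0. ] dist 92.0 width 0.0474 F [ 0.  -0.1 -2.1]
```

Emit:
arm_command(commands="-2 2 15 -0.8 0 0 0;-1 0 20 0 0 0 0;0 0 20 0 0 0 0;0 0 13 0 0 0 0;0 0 0 0 0 0 0")

```text
time: 17.42
tool_pos: [0.6334, 0.0284, 0.0441]
ee_rot: [-3.139, -0.0, 1.617]
wrist_force: [-1.6, -0.0, -1.7]
width: 0.0479
```

```bash
python3 -c "
from h import *
plan(.637,.028,.021,1.617)"
```

```text
t 17.43 shift [-0.6  3.6 23.1] turn [-0.1 -0.  -0. ] dist 23.0 width 0.0479 F [-1.6 -0.  -1.7]
```

Emit:
arm_command(commands="-0.5 2 10 0 0 0 0;0 2 8 0 0 0 0;0 0 4 0 0 0 0;0 0 4 0 0 0 0")

```text
time: 17.92
tool_pos: [0.6393, 0.028, 0.0209]
ee_rot: [3.139, 0.0, 1.617]
wrist_force: [-7.4, -0.1, 14.4]
width: 0.0475
```

The toroid is in contact at the expected height (14 N). I'll release it.

Emit:
arm_command(commands="0 0 0 0 0 0 0;0 0 0 0 0 0 0.8;0 0 0 0 0 0 0.8;0 0 0 0 0 0 0.8;0 0 -10 0 0 0 0.8;0 0 -25 0 0 0 0.8;0 0 -30 0 0 0 0.8;0 0 -40 0 0 0 1;0 0 -20 0 0 0 1")

```text
time: 19.05
tool_pos: [0.6394, 0.028, 0.152]
ee_rot: [3.137, 0.0, 1.617]
wrist_force: [0.4, -0.3, -0.7]
width: 0.0916
```

```bash
python3 -c "
from h import *
plan(.463,-.048,.14,1.686)"
```

```text
t 19.05 shift [ -67.8 -179.8   11.2] turn [ 0.3  0.  -4. ] dist 192.0 width 0.0916 F [ 0.4 -0.3 -0.7]
```

Emit:
arm_command(commands="-6 -20 0 0 0 -1 1;-11 -35 0 0 0 -1 1;-13 -40 0 0 0 -1 1;-13 -40 2 0 0 -1 1;-10 -28 5 0 0 0 1;-7 -15 5 0 0 0 1;0 0 0 0 0 0 1;0 0 0 0 0 0 1")

```text
time: 20.05
tool_pos: [0.4672, -0.0494, 0.1491]
ee_rot: [3.118, 0.006, 1.69]
wrist_force: [0.8, 0.1, 0.5]
width: 0.0941
```

```bash
python3 - <<'E'
from h import *
plan(.4635,-.048,.0445,1.686)
s=snapshot("wrist"); cv2.imwrite("pics/w6.png",cv2.resize(s["img"],(800,600))); print(proj(s,[.4635,-.048,.076])/.64)
E
```

```text
t 20.05 shift [  2.5  -6.  104.5] turn [1.4 0.3 0.2] dist 105.0 width 0.0941 F [0.8 0.1 0.5]
[396.62350785 311.04953405]
```

View pics/w6.png

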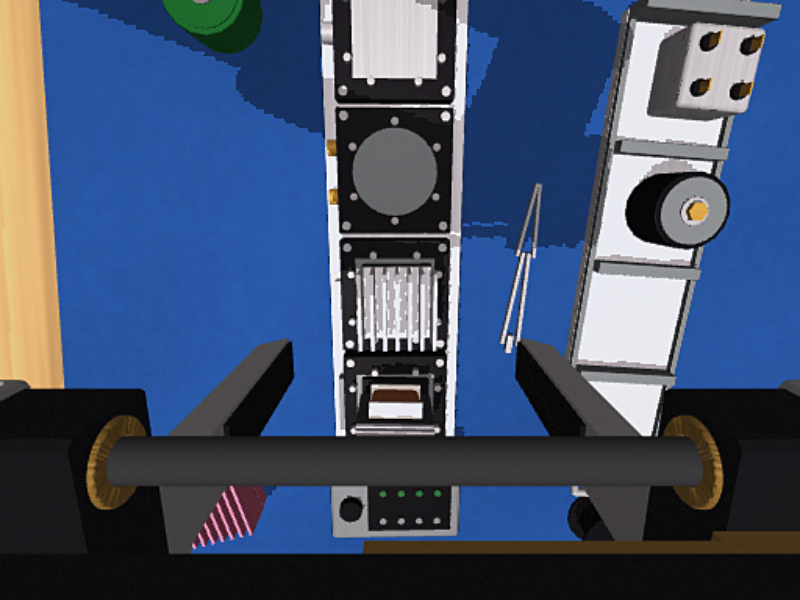

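The converter top is centred at (397,309), as predicted. The toroid and filter stand upright in bays 2 and 1. I'll descend.

Emit:
arm_command(commands="1.5 -4 20 1.4 0 0.2 1;1 -2 25 0 0 0 1;0 0 25 0 0 0 1;0 0 12 0 0 0 1;0 0 0 0 0 0 1")

```text
time: 20.72
tool_pos: [0.4616, -0.0461, 0.0602]
ee_rot: [-3.134, 0.004, 1.689]
wrist_force: [0.2, -0.2, -0.3]
width: 0.0937
```

```bash
python3 -c "
from h import *
plan(.4635,-.048,.0445,1.686)"
```

```text
t 20.73 shift [-2.1  1.8 15.7] turn [-0.5  0.2  0.2] dist 16.0 width 0.0937 F [ 0.2 -0.2 -0.3]
```

Emit:
arm_command(commands="-1 1 6 -0.5 0 0 1;-1 0 5 0 0 0 1;0 0 3 0 0 0 1;0 0 0 0 0 0 1")

```text
time: 21.22
tool_pos: [0.4646, -0.0485, 0.0473]
ee_rot: [3.137, 0.005, 1.689]
wrist_force: [-0.6, -0.1, 0.2]
width: 0.0939
```

```bash
python3 -c "
from h import *
plan(.4635,-.048,.0445,1.686)"
```

```text
t 21.23 shift [ 0.6 -1.   2.8] turn [0.3 0.3 0.2] dist 3.0 width 0.0939 F [-0.6 -0.1  0.2]
```

Emit:
arm_command(commands="0 -1 3 0 0 0 1;0 0 0 0 0 0 0;0 0 0 0 0 0 0;0 0 0 0 0 0 0;0 0 0 0 0 0 0;0 0 0 0 0 0 0;0 0 0 0 0 0 0;0 0 0 0 0 0 0")

```text
time: 22.22
tool_pos: [0.4643, -0.0488, 0.0451]
ee_rot: [3.135, 0.006, 1.689]
wrist_force: [0.5, -0.3, -0.0]
width: 0.0459
```

Emit:
arm_command(commands="0 0 -15 0 0 0 0;0 0 -20 0 0 0 0;0 0 -30 0 0 0 0;0 0 -20 0 0 0 0;0 0 0 0 0 0 0")

```text
time: 22.85
tool_pos: [0.4625, -0.0481, 0.1341]
ee_rot: [3.137, 0.005, 1.689]
wrist_force: [0.4, -0.0, -1.5]
width: 0.0459
```

```bash
python3 -c "
from h import *
plan(.6405,-.0515,.12,1.617)"
```

```text
t 22.85 shift [-24.3 176.3  15. ] turn [0.3 0.3 4.1] dist 179.0 width 0.0459 F [ 0.4 -0.  -1.5]
```

Emit:
arm_command(commands="-3 20 0 0 0 1 0;-3 35 2 0 0 1 0;-3 38 2 0 0 1 0;-3 38 2 0 0 1 0;-2 27 2 0 0 0 0;-2 16 2 0 0 0 0;0 0 0 0 0 0 0;0 0 0 0 0 0 0")

```text
time: 23.85
tool_pos: [0.637, -0.0499, 0.1152]
ee_rot: [-3.131, 0.002, 1.616]
wrist_force: [0.1, -0.9, -0.9]
width: 0.0459
```

```bash
python3 -c "
from h import *
plan(.6405,-.0515,.021,1.617)"
```

```text
t 23.85 shift [-1.5  4.4 94.2] turn [-0.6  0.1 -0. ] dist 94.0 width 0.0459 F [ 0.1 -0.9 -0.9]
```

Emit:
arm_command(commands="-1 3 15 -0.6 0 0 0;-1 2 20 0 0 0 0;0 0 20 0 0 0 0;0 0 15 0 0 0 0;0 0 0 0 0 0 0")

```text
time: 24.48
tool_pos: [0.6387, -0.0517, 0.0418]
ee_rot: [-3.14, 0.002, 1.616]
wrist_force: [-0.6, 0.4, -1.8]
width: 0.0458
```

```bash
python3 -c "
from h import *
plan(.6405,-.0515,.021,1.617)"
```

```text
t 24.48 shift [ 0.1  1.8 20.8] turn [-0.1  0.1 -0. ] dist 21.0 width 0.0458 F [-0.6  0.4 -1.8]
```

Emit:
arm_command(commands="0 0 9 0 0 0 0;0 0 7 0 0 0 0;0 0 4 0 0 0 0;0 0 4 0 0 0 0")

```text
time: 24.98
tool_pos: [0.6401, -0.0519, 0.021]
ee_rot: [3.14, 0.002, 1.616]
wrist_force: [-8.3, 2.0, 17.1]
width: 0.0458
```

The converter is in contact (17 N) at the expected height. I'll release it.

Emit:
arm_command(commands="0 0 0 0 0 0 0;0 0 0 0 0 0 0.8;0 0 0 0 0 0 0.8;0 0 0 0 0 0 0.8;0 0 -10 0 0 0 0.8;0 0 -25 0 0 0 0.8;0 0 -30 0 0 0 0.8;0 0 -40 0 0 0 1;0 0 -20 0 0 0 1")

```text
time: 26.1
tool_pos: [0.6401, -0.0516, 0.1515]
ee_rot: [3.138, 0.003, 1.616]
wrist_force: [0.1, 0.3, 0.0]
width: 0.0915
```

```bash
python3 -c "
from h import *
plan(.474,-.128,.14,1.686)"
```

```text
t 26.1 shift [ -68.7 -169.4   11.2] turn [ 0.2  0.2 -4. ] dist 183.0 width 0.0915 F [0.1 0.3 0. ]
```

Emit:
arm_command(commands="-6 -20 0 0 0 -1 1;-11 -33 0 0 0 -1 1;-13 -38 0 0 0 -1 1;-13 -37 2 0 0 -1 1;-10 -26 5 0 0 0 1;-7 -14 5 0 0 0 1;0 0 0 0 0 0 1;0 0 0 0 0 0 1")

```text
time: 27.1
tool_pos: [0.4783, -0.1283, 0.1478]
ee_rot: [3.122, 0.009, 1.689]
wrist_force: [0.1, -0.7, 0.3]
width: 0.0939
```

```bash
python3 - <<'E'
from h import *
plan(.474,-.1285,.0445,1.686)
s=snapshot("wrist"); cv2.imwrite("pics/w7.png",cv2.resize(s["img"],(800,600))); print(proj(s,[.474,-.1285,.08])/.64)
E
```

```text
t 27.1 shift [  1.3  -6.4 103.1] turn [1.1 0.5 0.2] dist 103.0 width 0.0939 F [ 0.1 -0.7  0.3]
[395.87928865 315.70443101]
```

View pics/w7.png

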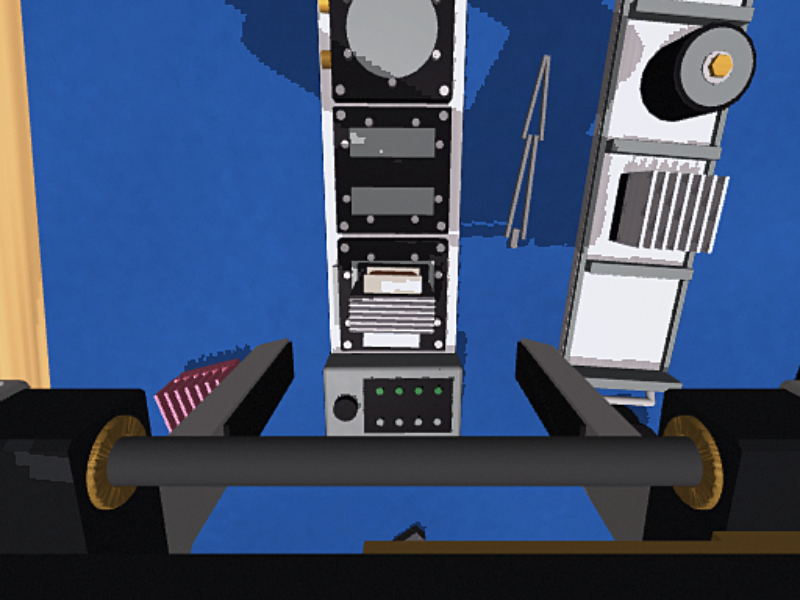

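The transformer core top is centred at (391,314), about 2 mm nearer in x than predicted. The converter stands upright in bay 3. I'll descend with that correction.

Emit:
arm_command(commands="0.5 -5 20 1.1 0.4 0.2 1;1 -3 25 0 0 0 1;0 0 25 0 0 0 1;0 0 11 0 0 0 1;0 0 0 0 0 0 1")

```text
time: 27.78
tool_pos: [0.4706, -0.1261, 0.0593]
ee_rot: [-3.135, -0.002, 1.689]
wrist_force: [0.2, -0.4, -0.0]
width: 0.0942
```

```bash
python3 -c "
from h import *
plan(.472,-.128,.0445,1.686)"
```

```text
t 27.77 shift [-2.1  1.3 14.8] turn [-0.4 -0.1  0.2] dist 15.0 width 0.0942 F [ 0.2 -0.4 -0. ]
```

Emit:
arm_command(commands="-1 0.5 6 -0.4 0 0 1;-1 0 5 0 0 0 1;0 0 3 0 0 0 1;0 0 0 0 0 0 1")

```text
time: 28.28
tool_pos: [0.473, -0.1287, 0.0465]
ee_rot: [3.137, 0.0, 1.689]
wrist_force: [-0.1, -0.9, 0.9]
width: 0.0941
```

```bash
python3 -c "
from h import *
plan(.472,-.128,.0445,1.686)"
```

```text
t 28.27 shift [ 0.9 -0.9  2. ] turn [0.2 0.  0.2] dist 2.0 width 0.0941 F [-0.1 -0.9  0.9]
```

Emit:
arm_command(commands="0.5 -1 2.5 0 0 0 1;0 0 0 0 0 0 0;0 0 0 0 0 0 0;0 0 0 0 0 0 0;0 0 0 0 0 0 0;0 0 0 0 0 0 0;0 0 0 0 0 0 0;0 0 0 0 0 0 0")

```text
time: 29.28
tool_pos: [0.4725, -0.1285, 0.0448]
ee_rot: [3.136, 0.001, 1.689]
wrist_force: [0.3, -0.1, 0.5]
width: 0.0479
```

Emit:
arm_command(commands="0 0 -15 0 0 0 0;0 0 -20 0 0 0 0;0 0 -30 0 0 0 0;0 0 -20 0 0 0 0;0 0 0 0 0 0 0")

```text
time: 29.9
tool_pos: [0.4708, -0.128, 0.1333]
ee_rot: [3.138, -0.0, 1.689]
wrist_force: [-0.8, -0.2, -2.5]
width: 0.0483
```

```bash
python3 -c "
from h import *
plan(.644,-.131,.12,1.617)"
```

```text
t 29.9 shift [-23.4 171.6  13.9] turn [ 0.2 -0.   4.1] dist 174.0 width 0.0483 F [-0.8 -0.2 -2.5]
```

Emit:
arm_command(commands="-3 20 0 0 0 1 0;-3 34 2 0 0 1 0;-3 37 2 0 0 1 0;-3 37 2 0 0 1 0;-2 27 2 0 0 0 0;-2 16 2 0 0 0 0;0 0 0 0 0 0 0;0 0 0 0 0 0 0")

```text
time: 30.9
tool_pos: [0.6421, -0.1295, 0.1134]
ee_rot: [-3.129, -0.005, 1.616]
wrist_force: [-0.6, -0.3, -1.5]
width: 0.048
```

```bash
python3 -c "
from h import *
plan(.644,-.131,.021,1.617)"
```

```text
t 30.9 shift [-2.   3.  92.3] turn [-0.7 -0.3 -0. ] dist 92.0 width 0.048 F [-0.6 -0.3 -1.5]
```

Emit:
arm_command(commands="-1 2 15 -0.7 0 0 0;-1 2 20 0 0 0 0;0 0 20 0 0 0 0;0 0 15 0 0 0 0;0 0 0 0 0 0 0")

```text
time: 31.52
tool_pos: [0.6429, -0.1309, 0.0399]
ee_rot: [-3.139, -0.006, 1.615]
wrist_force: [-0.5, 0.4, -3.2]
width: 0.0481
```

```bash
python3 -c "
from h import *
plan(.644,-.131,.021,1.617)"
```

```text
t 31.52 shift [-0.2  1.2 18.9] turn [-0.1 -0.3 -0.1] dist 19.0 width 0.0481 F [-0.5  0.4 -3.2]
```

Emit:
arm_command(commands="0 0 8 0 0 0 0;0 0 6 0 0 0 0;0 0 4 0 0 0 0;0 0 4 0 0 0 0")

```text
time: 32.02
tool_pos: [0.6443, -0.1313, 0.0207]
ee_rot: [3.14, -0.004, 1.615]
wrist_force: [-6.2, 2.0, 12.9]
width: 0.0481
```

Contact (13 N) at the expected height. I'll release it, rise and back off so the cameras have a clear view.

Emit:
arm_command(commands="0 0 0 0 0 0 0;0 0 0 0 0 0 0.8;0 0 0 0 0 0 0.8;0 0 0 0 0 0 0.8;0 0 -10 0 0 0 0.8;0 0 -25 0 0 0 0.8;0 0 -30 0 0 0 0.8;0 0 -40 0 0 0 1;0 0 -40 0 0 0 1")

```text
time: 33.15
tool_pos: [0.6433, -0.1316, 0.1696]
ee_rot: [-3.141, -0.005, 1.615]
wrist_force: [0.1, 0.4, -0.1]
width: 0.0912
```

Emit:
arm_command(commands="0 -20 -10 0 0 0 1;0 -40 -10 0 0 0 1;0 -50 -10 0 0 0 1;0 -50 0 0 0 0 1;0 -50 0 0 0 0 1;0 -40 0 0 0 0 1;0 -20 0 0 0 0 1;0 0 0 0 0 0 1")

```text
time: 34.15
tool_pos: [0.3695, -0.1453, 0.2114]
ee_rot: [3.119, 0.007, 1.615]
wrist_force: [0.4, 0.4, -0.3]
width: 0.0941
```

```bash
python3 - <<'E'
from h import *
print(robot.get_obs()["tool_pos"])
t=snapshot("top"); w=snapshot("side")
bays=dict(filter=(.6331,.1075),toroid=(.6368,.0279),converter=(.6404,-.0514),transformer=(.644,-.1312))
for s in (t,w):
    for q,b in bays.items():
        for r in models.tip_of(q,s)[:3]:
            p=ray(s,np.array(r["centre"])*[512,384],.01)[:2]
            if abs(p[0]-.64)<.06: print(q,round(r["conf"],2),((p-b)*1000).round(1))
a=cv2.resize(t["img"][95:165,165:365],(800,280),interpolation=cv2.INTER_CUBIC)
b=cv2.resize(w["img"][115:265,260:400],(300,320),interpolation=cv2.INTER_CUBIC)
c=np.zeros((600,800,3),np.uint8); c[:280]=a; c[280:,:300]=b; cv2.imwrite("pics/end.png",c)
E
```

```text
[ 0.36946609 -0.1452842   0.21136649]
filter 0.71 [3.5 8.3]
toroid 0.56 [-8.   1.2]
converter 0.8 [0.1 1.1]
transformer 0.96 [6.  0.3]
filter 0.79 [2.6 5.2]
toroid 0.64 [-4.6 -6.3]
converter 0.68 [ 5.2 -1.6]
transformer 0.56 [ -2.  -10.2]
transformer 0.3 [-14.8 154.8]
```

View pics/end.png

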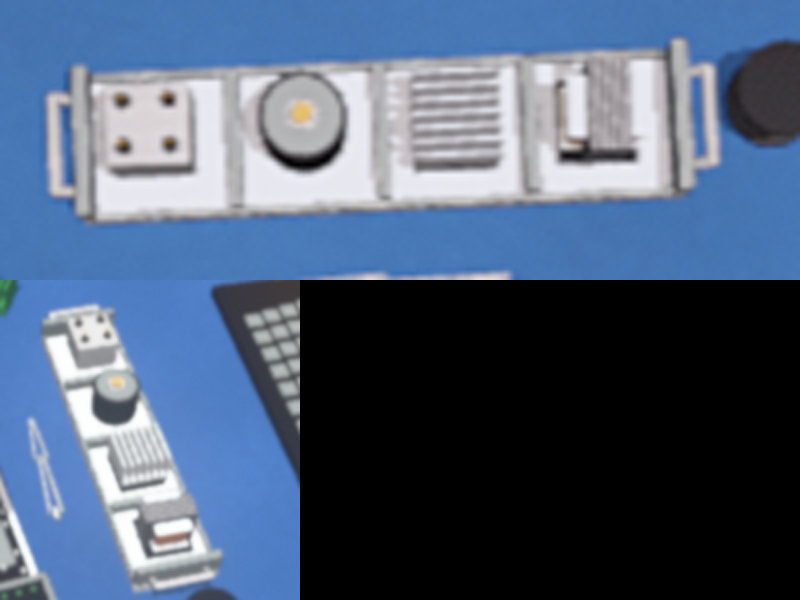

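The parts look shifted to the far side, which is partly parallax. I'll check their tops numerically at the right heights.

```bash
python3 - <<'E'
from h import *
s=snapshot("top")
for n,u,z,b in [("filter",(148,130),.046,(.6321,.1065)),("toroid",(302,113),.054,(.6358,.0269)),("conv",(457,115),.052,(.6394,-.0524)),("trans",(610,105),.056,(.643,-.1322))]:
    p=ray(s,np.array([165,95])+np.array(u)/4,z)[:2]; print(n,((p-b)*1000).round(1))
E
```

```text
filter [0.1 1.6]
toroid [3.5 0.7]
conv [-0.7 -0.5]
trans [-0.   0.4]
```

All four are within about 4 mm of their bay centres, so I'm handing in.

```bash
python3 -c "
from bench import robot
print(robot.close_job())"
```

```text
the job is handed in; nothing more can be done
None
```

All four parts are in the rack in fixture order: filter, toroid, converter and transformer in bays 1 to 4 from the left. Each was lowered until it pressed on the bay floor (13–23 N, at the expected height) before I let go. The job was handed in at about 35 s on the clock, out of 96 s.

- **Last check:** in the final top view, all four look upright and their tops are within about 4 mm of the bay centres measured in the same camera. The arm was about 0.2 m above the surface and clear of everything.
- **Disagreement:** the networks' origin guesses scattered more, up to about 10 mm off for parts in the rack. They also gave one low-confidence transformer detection about 155 mm away, which I took to be false. Earlier, the wrist and top cameras disagreed by about 4–6 mm on the bay positions. I used values close to the top camera's, well inside the 17 mm limit.
- **Judging:** the hand-in reports no verdict.

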